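Hook the V-block fixture plate onto its sloping stand and latch it

ROBOT

A 7-joint arm with a two-finger parallel gripper is mounted at the origin on a cart in front of the work surface, level with it; the furniture and walls round the work are solid. World frame = base frame: x ahead of the robot, y to its left, z up, the work surface at z = 0. Lengths are in mm, angles in rad, forces in N, time in s.
With the tool pointing down it reaches from about 350 to 900 mm from the base axis. Payload 8.1 kg.
Tool frame: the origin (TCP) lies at the very end of the fingers, on their centre line; the grasp point (between the pads) lies 19 mm behind it (env.hold_point_z is the z of the grasp point in the tool frame, in mm); z points along the fingers, y is the line along which they close (so a half turn about z gives the same grasp; the last joint's range is limited). The gripper opens to 85 mm and grips with 20 to 120 N. Pads are 22 mm wide; open, the fingers measure 114 mm over their backs; the gripper's body (76 mm by 85 mm) begins 54 mm behind the grasp point. The pads swing forward as they close: fully open they stand 13 mm farther back than shut.
Start: joints at [1.065, 0.434, 0.025, 1.573, -0.012, 1.134, -0.075], TCP at [244.976, -575.003, 231.323] pointing down, gripper open.
Joint ranges: [-2.62, 2.62], [-0.44, 2.09], [-1.27, 1.32], [0.08, 2.57], [-1.32, 4.46], [0.12, 2], [-2.74, 2.74]. Speed limits (rad/s): [2.22, 2.22, 3.01, 3.01, 3.14, 3.14, 3.14].

INTERFACE

Orientations are given as a unit quaternion [x, y, z, w].
In Python, from station import env gives the robot as it stands. Calls block until the motion is done:
- env.goto(position, orientation): joint-space move of the TCP to a pose.
- env.line_to(position, attitude=None, vel=150, threshold=None): straight line of the TCP; attitude=None keeps the orientation; vel is the mean speed in mm/s. With threshold (N) it stops when the force on the tool has changed by that much, and returns True; else False.
- env.move_joints(angles): joint-space move.
- env.move_gripper(opening, grip_force=None): finger opening in mm; grip_force is the grip in N (None keeps the last); returns when the fingers have stopped.
- env.pause(seconds).
- env.ik(position, orientation): joint angles nearest the present ones, or None.
- env.get_state(): the state.
- env.snapshot(name): name is "side" or "top" or "wrist"; returns the picture (384x512x3 uint8, red, green, blue); there is no depth.
- env.calibration(name): a dict with "intrinsics" (3x3 intrinsics, pixels), "k1" (the pictures are not rectified: a ray, as slopes to the right and down, at radius r is drawn at 1 + k1 r^2 times it, then the intrinsics apply), "R" (3x3) and "t" (3): a world point X has camera coordinates R X + t. Camera axes: x right, y down, z forward; pixel columns grow to the right and rows downward; lengths in mm; the calibration is good to about 2 mm. A picture is of the moment at which its call begins: read the wrist's pose just before it. calibration takes no time and is no camera call; for the wrist camera it gives the pose at the moment of the call.
A pose or a line that the arm cannot do raises env.PlanningError and nothing moves.
- env.hand_in(): hands the job in; it is judged then, once.
The state is a dict: "t": time; "joint_pos": joint angles; "joint_velocities": joint speeds; "tau": joint torques, N m; "tool_pos": TCP position; "tcp_rot": TCP orientation; "ft_force": force on the tool from outside, world axes, zero at the start; "wrist_torque": the same for the moment, N m; "opening": finger opening in mm; "finger_force": force on a finger pad.
Only numpy, scipy, OpenCV 4.12 (cv2) and the standard library are available. Lean on these libraries where they do the work, as an engineer would, in place of code of your own. Each camera call takes 0.05 s, during which the arm holds its last target. There are 200 camera calls.

TASK

The aluminium fixture plate with the two V-blocks stands on the ledge of the blue sloping stand, too far to the right and still leaning on the heads of the two studs that it hangs on. Without lifting it off the ledge or ramming it, slide it left until its keyholes drop over the stud heads and it lies flat on the board, then slide it back to the right until the studs are fully home in the narrow ends of the keyholes. Then lock it by swinging the red-knobbed latch into the notch in its top edge as far as it goes, leaving the things lying about where they are.

Things in the scene. Friction and masses are not known exactly. Their poses are not given: they have to be found in the camera images.
- stand: fixed stand with a blue foot plate 90 x 146 mm (x, y); origin on the table under its centre, x axis horizontal, uphill (away from the robot), y to the left along the ledge, z up. 'Left' and 'right' are as the robot sees it: +y and -y of the stand. The plate slides along it with a push of 3 to 12 N.
- board: grey sloping face of the stand (a fixed part of it), 148 x 260 mm, tilted 25 degrees and facing the robot. Origin on the face, 138 mm above the table; x uphill along the face, y left along it, z out of it. The face spans x -62 to +86, y -130 to +130 mm. A steel ledge at its lower edge (x -60 to -48 mm) stands 16 mm out of the face. The two studs stand at x = 17, y = -45 and +45 mm.
- stud_left (a point): top centre of the left stud, fixed on the board at x = 17, y = +45 mm, 16.9 mm out of the face: steel neck 10 mm in diameter and 11.6 mm long, then a domed head 20 mm in diameter. Covered by the plate.
- stud_right (a point): the same for the right stud, at x = 17, y = -45 mm on the board
- plate: loose aluminium plate, 96 (x, uphill) x 168 (y) x 10 mm, about 0.54 kg. Origin at the centre of its back face, axes like the board's; hung fully home its frame coincides with the board's. On its front two steel V-blocks, 40 x 40 x 30 mm, at x = -24, y = -40 and +40 mm. Start: lower edge against the ledge, 22 to 46 mm right of home, tipped outward 17 degrees on the stud heads.
- keyhole_left (a point): centre, at the back face, of the wide end of the plate's left keyhole (plate x = 17, y = +28 mm; the right keyhole's is at y = -62): 24 mm along y, 27 mm along x. From it a 14 mm wide slot runs 17 mm to the left (+y). Heads pass through with the plate 17 mm (+-2) left of home; home, the necks stand at the slots' left ends.
- notch (a point): middle of the notch in the plate's upper edge (plate x = 42, y = 13 mm, on the back face): from y = -8 to +34 mm, 12 mm deep, open uphill. Its right side, y = -8, is the shoulder that the shut latch holds; with the plate home the arm passes clear of it.
- latch (a joint): turn latch on the board above the plate: 0 = open (arm points left, +y), 1.571 = shut at its end stop (arm points down the slope, in the notch, where it keeps the plate from sliding left). Stiff: stays where it is left, turns with about 2 N at the knob. It starts between 0 and 0.35 rad.
- latch_pivot (a point): pivot of the latch, fixed on the board at x = 72, y = 0, 10 mm out of the face; the arm, 11 mm wide and 33 mm long, lies 4 to 10 mm out of the face
- latch_knob (a point): middle of the red knob on the latch's arm, 24 mm from the pivot: 12 mm in diameter, 24 mm long, standing square to the board, from 14 to 38 mm out of its face (this point is 26 mm out)
- oil_can: little red oil can, 52 mm across and 105 mm tall, upright; origin at the centre of its foot; leave it alone
- try_square: small steel try square, 75 x 89 x 14 mm, lying flat; origin at the centre of its underside; leave it alone
- dial: dial indicator, 110 x 54 x 14 mm, lying flat; origin at the centre of its underside; leave it alone
- drill_chuck: steel drill chuck, 36 mm across, 54 mm tall, upright; origin at the centre of its foot; leave it alone

How it is judged:
By the outcome, as a careful person would: the job done as asked, in the order asked, and still so for the second after the job is handed in, with the robot touching nothing.
It also fails if it takes over 67 s, if anything falls off the work surface, if the arm or the gripper's body presses on something with over 40 N, if the wrist force passes 120 N, or if a joint passes its speed limit or range.

## Working session

There is one attempt and no reset: what is moved stays moved. The work goes in short steps, each a Python script; the robot and the scene stay as the last script left them, time stands still between calls to the robot, and variables do not carry over. Pictures are saved under pics/ and viewed, at most 10 in all, crops included, and the job is handed in when it is done.

```bash
ls; mkdir -p pics; python3 - <<'E'
from station import env
import cv2,numpy as np
a=env.snapshot("side");b=env.snapshot("top")
for n,i in(("side",a),("top",b)):
    cv2.imwrite(f"pics/{n}0.png",cv2.cvtColor(i,cv2.COLOR_RGB2BGR))
    c=env.calibration(n);R=np.array(c["R"]);print(n,-R.T@np.array(c["t"]),c["intrinsics"],c["k1"])
s=env.get_state();print(s)
E
```

```text
pics
side [580.72191925 651.45773568 487.13125916] [[347.73022661   0.         262.47394623]
 [  0.         347.73022661 190.71639619]
 [  0.           0.           1.        ]] -0.09271540635436812
top [ 419.12875316 -138.03025316 1333.94915603] [[456.4580656    0.         251.06942944]
 [  0.         456.4580656  194.16485681]
 [  0.           0.           1.        ]] -0.1424213993346983
{'t': 0.1, 'joint_pos': array([ 1.06539568,  0.43518924,  0.02497251,  1.57395217, -0.01160665,
        1.13400365, -0.07511549]), 'joint_velocities': array([ 6.08822706e-04, -3.47619476e-03,  1.15637565e-03, -9.55287370e-04,
       -8.79251660e-04, -8.17582119e-04,  2.26426123e-05]), 'tau': array([ 3.58855425e-03, -6.71757531e+01,  1.02811072e+00, -3.16899312e+01,
        1.56997883e-02,  7.29344320e-03, -4.98065333e-05]), 'tool_pos': array([ 244.78648935, -574.60457265,  230.60296667]), 'tcp_rot': array([ 9.79795791e-01,  1.99999283e-01, -2.00283067e-04, -6.74570308e-04]), 'ft_force': array([ 0.531274  ,  0.49362715, -0.37693603]), 'wrist_torque': array([ 0.03586834,  0.03650986, -0.02479441]), 'finger_force': 0.0, 'opening': 85.41402859285843}
```

View pics/side0.png

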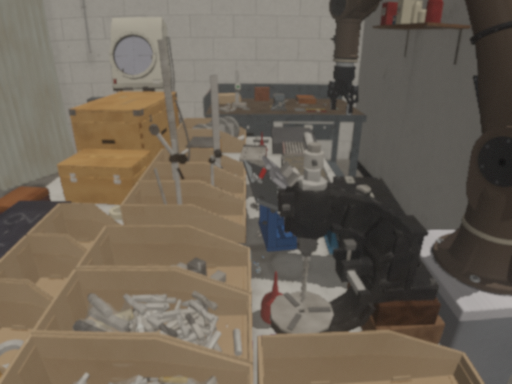

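View pics/top0.png

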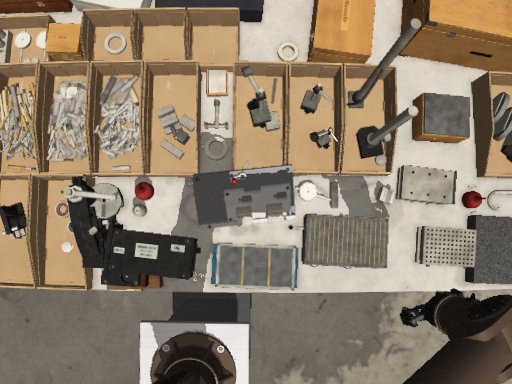

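The top view shows the stand with its board near (243,195), the red knob near (234,180), the dial near (310,190) and the oil can near (145,190). I'll enlarge it.

```bash
python3 - <<'E'
import cv2
b=cv2.imread("pics/top0.png")[155:240,185:317]
cv2.imwrite("pics/top0c.png",cv2.resize(b,None,fx=6,fy=6,interpolation=cv2.INTER_CUBIC))
E
```

```text
(no output)
```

View pics/top0c.png

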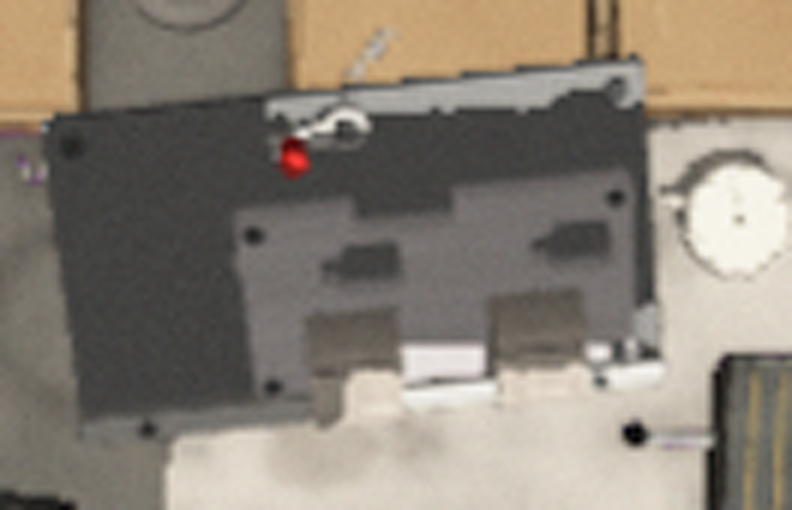

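The crop shows the board corners at UL (48,117), UR (643,62), ledge ends at (82,437) and (663,379). The plate's top corners are at (237,210) and (630,170), the notch spans 355–452, and the knob is at (295,158). I'll fit the board's pose from these.

```bash
cat > h.py <<'E'
from station import env
import cv2,numpy as np
from scipy.optimize import least_squares
from scipy.spatial.transform import Rotation as Ro
def Rb(yaw): return (Ro.from_euler('z',yaw)*Ro.from_euler('y',-25,degrees=True)).as_matrix()
def proj(c,X):
    p=np.atleast_2d(X)@np.array(c["R"]).T+np.array(c["t"]); q=p[:,:2]/p[:,2:]
    q=q*(1+c["k1"]*(q**2).sum(1,keepdims=True)); K=np.array(c["intrinsics"])
    return q*[K[0,0],K[1,1]]+K[:2,2]
def w(P,pose): return np.atleast_2d(P)@Rb(pose[2]).T+[pose[0],pose[1],138]
def tip(P,off,t=np.radians(17)): # plate-frame pts -> board, tipped about lower edge, off = mm right of home
    P=np.atleast_2d(np.array(P,float)); x=P[:,0]+48
    return np.c_[-48+x*np.cos(t)-P[:,2]*np.sin(t),P[:,1]-off,x*np.sin(t)+P[:,2]*np.cos(t)]
E
cat > fit.py <<'E'
from h import *
c=env.calibration("top")
px=lambda a:(np.array(a)+.5)/6-.5+[185,155]
B=[(86,130,0),(86,-130,0),(-60,130,16),(-60,-130,16)];U=px([(48,117),(643,62),(82,437),(663,379)])
f=lambda p:(proj(c,w(B,p))-U).ravel()
r=least_squares(f,[430,-110,.1]);print(r.x,f(r.x).round(2));p=r.x
PP=[(48,84,10),(48,-84,10),(36,34,10),(36,-8,10)];V=px([(237,210),(630,170),(358,217),(452,212)])
g=lambda o:(proj(c,w(tip(PP,o[0]),p))-V).ravel()
r2=least_squares(g,[30]);print(r2.x,g(r2.x).round(2))
K=px((295,158))
k=lambda a:(proj(c,w([72-24*np.sin(a[0]),24*np.cos(a[0]),38],p))-K).ravel()
r3=least_squares(k,[.2]);print(r3.x,k(r3.x))
np.save("pose.npy",p)
E
python3 fit.py
```

```text
[ 4.99588232e+02 -1.44194911e+02  1.05788490e-01] [-1.1  -0.54  0.65 -0.75 -0.28  0.49  0.75  0.8 ]
[32.97642281] [-0.1   2.59  0.69  3.03 -0.16  3.33  0.66  2.61]
[0.15248184] [ 0.04206216 -0.01106772]
```

```bash
cat >> h.py <<'E'
POSE=np.load("pose.npy") if __import__("os").path.exists("pose.npy") else None
def quat(ang=0): # closing axis turned ang from board -y about the board normal; tool x uphill at 0
    R=Rb(POSE[2]); T=np.c_[R[:,0],-R[:,1],-R[:,2]]
    return (Ro.from_matrix(T)*Ro.from_euler('z',-ang)).as_quat()
def tcp_b(): # tcp in the board frame
    return Rb(POSE[2]).T@(env.get_state()["tool_pos"]-np.array([POSE[0],POSE[1],138]))
def snap(cam,name,box=None,f=1):
    c=env.calibration(cam);i=cv2.cvtColor(env.snapshot(cam),cv2.COLOR_RGB2BGR)
    if box: i=i[box[1]:box[3],box[0]:box[2]]
    cv2.imwrite(name,cv2.resize(i,None,fx=f,fy=f,interpolation=cv2.INTER_CUBIC)); return c
E
python3 - <<'E'
from h import *
import pickle
q=quat(); P=w([-24,-73,140],POSE)[0]; print(P,env.ik(P,q), env.ik(w([-24,-73,15],POSE)[0],q))
env.goto(P,q); env.move_gripper(60)
c=snap("wrist","pics/w1.png",None,1.5); pickle.dump(c,open("w1.pkl","wb"))
s=env.get_state();print(s["t"],s["opening"],s["ft_force"],tcp_b())
E
```

```text
[ 426.83081419 -225.33104253  254.7402519 ] [ 0.80775961  0.03143585 -0.23383137  2.14418238 -0.43270384  0.66598827
 -0.58754947] [ 0.731115    0.26807513 -0.2801445   2.21767935 -0.50626247  0.33570668
 -0.53863876]
1.975 60.38186468842331 [0.84396415 0.95818283 0.63988075] [-24.0526711  -73.17087222 139.93225713]
```

View pics/w1.png

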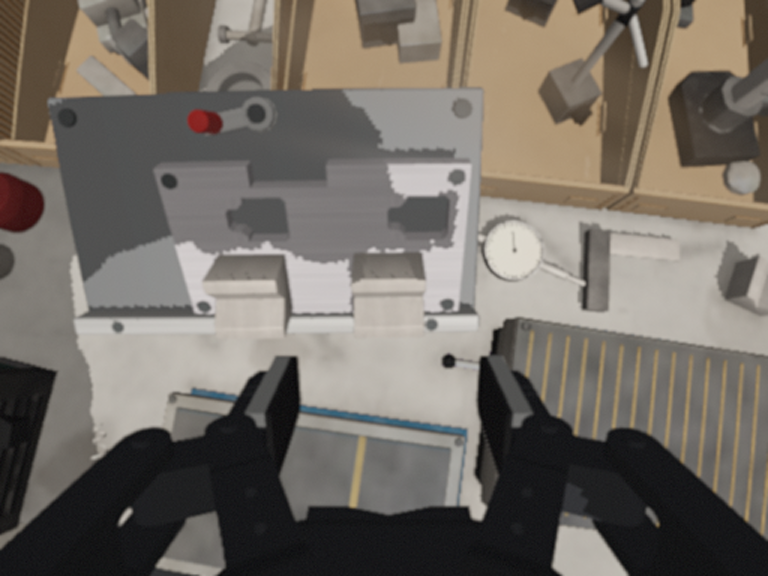

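The wrist view at 1.5x shows the whole board (corners (50,101), (482,89), ledge bottom (77,333), (477,330)). The plate corners are at (157,165), (471,160), the notch at 250–327, the knob top near (207,121), and the plate is still tipped on the studs. I'll refit from it.

```bash
python3 - <<'E'
from h import *
import pickle
c=pickle.load(open("w1.pkl","rb")); ct=env.calibration("top")
px=lambda a:(np.array(a)+.5)/1.5-.5
pt=lambda a:(np.array(a)+.5)/6-.5+[185,155]
B=[(86,130,0),(86,-130,0),(-60,130,16),(-60,-130,16)];U=px([(50,101),(482,89),(77,332),(477,329)]);Ut=pt([(48,117),(643,62),(82,437),(663,379)])
fw=lambda p:(proj(c,w(B,p))-U).ravel(); ft=lambda p:(proj(ct,w(B,p))-Ut).ravel()
r=least_squares(fw,POSE);print("wrist only",r.x,fw(r.x).round(1))
r=least_squares(lambda p:np.r_[fw(p),ft(p)*1.5],POSE);print("both",r.x,fw(r.x).round(1),ft(r.x).round(1))
p=least_squares(fw,POSE).x
PP=[(48,84,10),(48,-84,10),(36,34,10),(36,-8,10),(-44,-84,10)];V=px([(157,165),(471,160),(251,184),(327,182),(461,313)])
g=lambda o:(proj(c,w(tip(PP[:4],o[0],o[1])+[o[2],0,0],p))-V[:4]).ravel()
r2=least_squares(g,[30,.3,3]);print(r2.x,g(r2.x).round(1))
k=lambda a:(proj(c,w([72-24*np.sin(a[0]),24*np.cos(a[0]),38],p))-px((198,121))).ravel()
r3=least_squares(k,[.2]);print(r3.x,k(r3.x))
# V block of right: corners front edge
print((proj(c,w(tip([(-24-20,-60,40),(-44,-20,40)],r2.x[0],r2.x[1])+[r2.x[2],0,0],p))*1.5).round())
r=least_squares(lambda p:np.r_[fw(p),ft(p)*1.5],POSE).x; np.save("pose.npy",r)
E
```

```text
wrist only [ 4.96749170e+02 -1.43497724e+02  1.15196099e-01] [-3.3 -2.8  2.4 -2.1 -1.2  2.   1.6  2.1]
both [ 4.97396699e+02 -1.43615581e+02  1.13123444e-01] [-2.8 -3.8  2.8 -2.5 -1.1  1.1  1.7  1.7] [-1.5  0.7  0.2 -0.3 -0.3  1.7  0.7  1.2]
[32.92714128  0.23233027  2.50211216] [-0.5 -0.4 -0.6 -0.3  0.2  0.1  0.9  0.6]
[0.22119826] [-0.35232855  0.11305877]
[[424. 334.]
 [354. 335.]]
```

```bash
python3 - <<'E'
from h import *
import pickle
c=pickle.load(open("w1.pkl","rb")); ct=env.calibration("top")
px=lambda a:(np.array(a)+.5)/1.5-.5
pt=lambda a:(np.array(a)+.5)/6-.5+[185,155]
B=np.array([(86,130,0),(86,-130,0),(-60,130,16),(-60,-130,16)],float);U=px([(50,101),(482,89),(77,332),(477,329)]);Ut=pt([(48,117),(643,62),(82,437),(663,379)])
PP=[(48,84,10),(48,-84,10),(36,34,10),(36,-8,10)];V=px([(157,165),(471,160),(251,184),(327,182)]);Vt=pt([(237,210),(630,170),(358,217),(452,212)])
H=[(72,0,13)]
print("cam",-np.array(c["R"]).T@c["t"])
def F(a,full=0):
    p=a[:3];dz=[0,0,a[3]];s=np.array([1,a[4],1])
    Q=w(B*s,p)+dz;T=w(tip(PP,a[5],a[6])+[a[7],0,0],p)+dz
    return np.r_[(proj(c,Q)-U).ravel(),(proj(c,T)-V).ravel(),1.5*(proj(ct,Q)-Ut).ravel(),1.5*(proj(ct,T)-Vt).ravel()]
for fz,fs in((0,0),(1,0),(0,1),(1,1)):
    m=np.array([1,1,1,fz,fs,1,1,1]);x0=np.array([*POSE,0,1,33,.25,2.5])
    r=least_squares(lambda d:F(x0+m*d),np.zeros(8));print(fz,fs,(x0+m*r.x).round(3),r.cost,r.fun.round(1))
    if not fz and not fs: pass
E
```

```text
cam [ 434.96469359 -223.94438035  415.29827429]
0 0 [ 4.97401e+02 -1.43620e+02  1.13000e-01  0.00000e+00  1.00000e+00
  3.27290e+01  2.14000e-01  1.91800e+00] 40.640750084860045 [-2.8 -3.7  2.8 -2.5 -1.1  1.1  1.7  1.7  0.6 -1.3 -0.9 -0.8  0.8 -0.7
  1.1 -0.1 -2.3  1.1  0.2 -0.4 -0.4  2.5  1.   1.9 -1.1  1.3 -0.4  1.3
 -1.2  2.5 -0.1  1.3]
1 0 [ 4.98501e+02 -1.42625e+02  1.14000e-01 -5.25900e+00  1.00000e+00
  3.35760e+01  2.74000e-01  4.89300e+00] 20.261895152098706 [ 0.5 -1.8  0.4 -0.5  1.7  0.2 -0.3  0.6  0.5 -1.1 -0.9 -0.7  1.  -0.8
  1.2 -0.2 -2.6  0.8 -0.7 -0.6 -0.7  1.9  0.1  1.3 -1.1  1.4 -0.4  1.3
 -1.2  2.4 -0.1  1.1]
0 1 [ 4.97283e+02 -1.43781e+02  1.14000e-01  0.00000e+00  9.85000e-01
  3.25900e+01  2.14000e-01  2.01600e+00] 29.884266275774117 [-0.7 -3.7  0.7 -2.4  0.9  1.3 -0.2  1.8  0.6 -1.3 -0.9 -0.8  0.8 -0.7
  1.1 -0.1 -1.1  1.  -0.8 -0.2  0.8  2.5  0.   2.  -1.1  1.3 -0.4  1.3
 -1.2  2.5 -0.1  1.3]
1 1 [ 4.98562e+02 -1.42566e+02  1.14000e-01 -5.50300e+00  1.00100e+00
  3.36270e+01  2.77000e-01  5.03100e+00] 20.22911376935648 [ 0.4 -1.7  0.5 -0.4  1.7  0.1 -0.2  0.5  0.4 -1.1 -0.9 -0.7  1.  -0.8
  1.2 -0.2 -2.7  0.8 -0.7 -0.7 -0.8  1.9  0.2  1.2 -1.1  1.4 -0.4  1.3
 -1.2  2.4 -0.1  1.1]
```

Both cameras agree: the plate is about 33 mm right of home and the latch is at about 0.2 rad. I'll straddle the right V-block and push left gently.

```bash
python3 - <<'E'
from h import *
np.save("pose.npy",[498,-143.2,.1135])
import h; h.POSE=np.load("pose.npy")
POSE=h.POSE; q=quat()
L=lambda P,**k: env.line_to(w(P,POSE)[0],q,**k)
L([-26,-73,60],vel=120)
print("down",L([-26,-73,22],vel=50,threshold=5),tcp_b())
print("contact",L([-26,-55,22],vel=20,threshold=2.5)); b=tcp_b();print(b)
Ry=lambda: (Rb(POSE[2]).T@env.get_state()["ft_force"]).round(1)
print(Ry())
y=b[1]
for s in range(9):
    y+=1.5 if s else 4
    hit=L([-26,y,22],vel=20,threshold=18); print(s,hit,tcp_b().round(1),Ry())
    if hit: break
print(env.get_state()["t"])
snap("wrist","pics/w2.png")
E
```

```text
down False [-25.95148418 -73.06046638  22.06653395]
contact True
[-26.16701542 -63.20947807  22.00377784]
[-0.5 -0.5  0.8]
0 False [-26.3 -59.4  22. ] [-2.2 -2.8  0.3]
1 False [-26.2 -57.9  22. ] [-3.  -3.5 -0. ]
2 False [-26.1 -56.3  22. ] [-2.4 -3.9 -0.4]
3 False [-26.1 -54.7  22. ] [-1.1 -3.8  0.6]
4 False [-26.  -53.2  22. ] [-1.4 -4.1  0.7]
5 False [-26.  -51.7  22. ] [-1.5 -3.9  0.5]
6 False [-26.  -50.2  22. ] [-1.4 -4.3  0.3]
7 False [-26.  -48.7  22. ] [-1.5 -3.7  0.1]
8 False [-26.  -47.2  22. ] [-1.5 -3.7  0.8]
6.6333
```

View pics/w2.png

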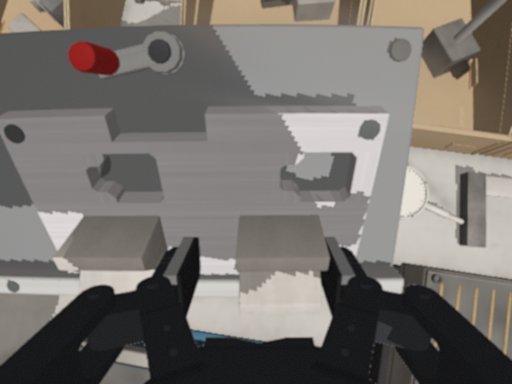

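The plate is sliding (pads at (185,270) and (340,265)) with a steady ~4 N, and isn't down yet. I'll push in further small steps with force checks, then look at the keyholes.

```bash
python3 - <<'E'
from h import *
q=quat()
L=lambda P,**k: env.line_to(w(P,POSE)[0],q,**k)
Ry=lambda: (Rb(POSE[2]).T@env.get_state()["ft_force"]).round(1)
y=tcp_b()[1]; old=None
for s in range(4):
    g=cv2.cvtColor(env.snapshot("wrist"),cv2.COLOR_RGB2GRAY)[95:205,0:390].astype(float)
    y+=1
    hit=L([-26,y,22],vel=15,threshold=12); env.pause(.1); print(s,hit,tcp_b().round(1),Ry(), g.mean(), 0 if old is None else abs(g-old).mean()); old=g
    if hit: break
print(env.get_state()["t"])
snap("wrist","pics/w3.png",(0,20,400,300),2)
E
```

```text
0 False [-26.  -46.3  22. ] [-3.  -4.5  0.7] 127.87701631701631 0
1 False [-26.  -45.2  22. ] [-1.7 -5.2  0.8] 127.90545454545455 1.2235431235431236
2 False [-26.  -44.2  22. ] [-2.  -3.8  1. ] 128.02179487179487 1.2088344988344988
3 False [-26.  -43.2  22. ] [-2.2 -4.1  0.5] 128.05477855477855 1.32002331002331
8.2833
```

View pics/w3.png

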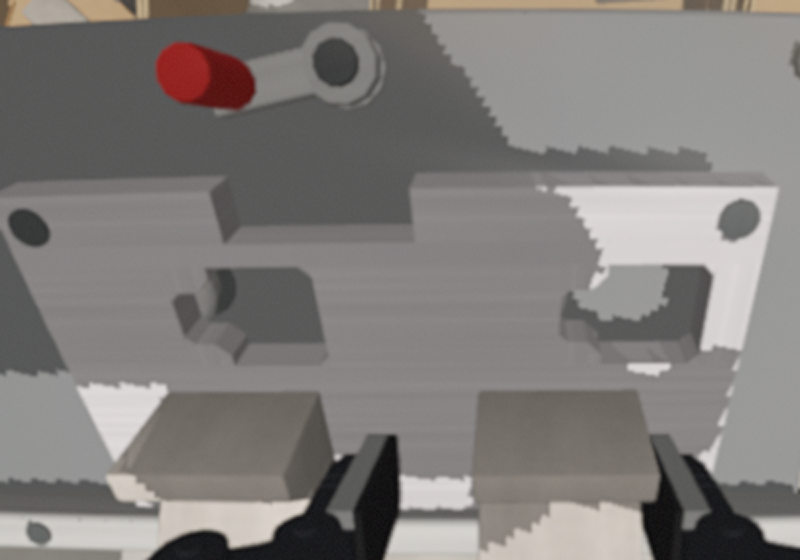

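The plate's offset is still about 14 mm right of home. The drop position is 17 mm left of home, so it needs about 31 mm more travel. The picture agrees: the heads aren't in the wide ends yet.

```bash
python3 - <<'E'
from h import *
q=quat()
L=lambda P,**k: env.line_to(w(P,POSE)[0],q,**k)
Ry=lambda: (Rb(POSE[2]).T@env.get_state()["ft_force"]).round(1)
y=tcp_b()[1]
for i in range(3):
    y+=8; print(L([-26,y,22],vel=20,threshold=12),Ry())
old=None
for s in range(11):
    g=cv2.cvtColor(env.snapshot("wrist"),cv2.COLOR_RGB2GRAY)[95:205,0:390].astype(float)
    d=0 if old is None else abs(g-old).mean(); old=g
    print(s,tcp_b().round(1),Ry(),d.round(2) if s else 0)
    if d>4: break
    y+=1
    if L([-26,y,22],vel=15,threshold=8): print("hit",tcp_b().round(1),Ry());break
    env.pause(.1)
print(env.get_state()["t"])
snap("wrist","pics/w4.png",(0,20,400,300),2)
E
```

```text
False [-2.3 -2.9  2. ]
False [-1.2 -2.5  0.7]
False [ 1.9 -2.1  1.2]
0 [-25.5 -19.   22.1] [ 1.7 -1.8  0.2] 0
1 [-25.6 -18.5  22.1] [ 2.4 -4.  -1.3] 1.97
2 [-25.6 -17.7  22.1] [ 3.1 -4.7 -2. ] 2.02
3 [-25.6 -16.7  22.1] [ 2.7 -4.3 -1.9] 2.14
4 [-25.6 -15.8  22.1] [ 2.8 -4.9 -1.3] 2.17
5 [-25.6 -14.7  22.1] [ 1.6 -5.3 -2. ] 2.2
6 [-25.6 -13.7  22.1] [ 2.7 -5.5 -1.4] 2.23
7 [-25.6 -12.7  22.1] [ 1.8 -5.5 -1.1] 2.26
8 [-25.6 -11.7  22.1] [ 2.3 -4.7 -1.5] 2.23
9 [-25.6 -10.8  22.1] [ 2.5 -4.9 -1.3] 2.25
10 [-25.6  -9.7  22.1] [ 2.7 -5.2 -0.9] 2.23
14.3833
```

View pics/w4.png

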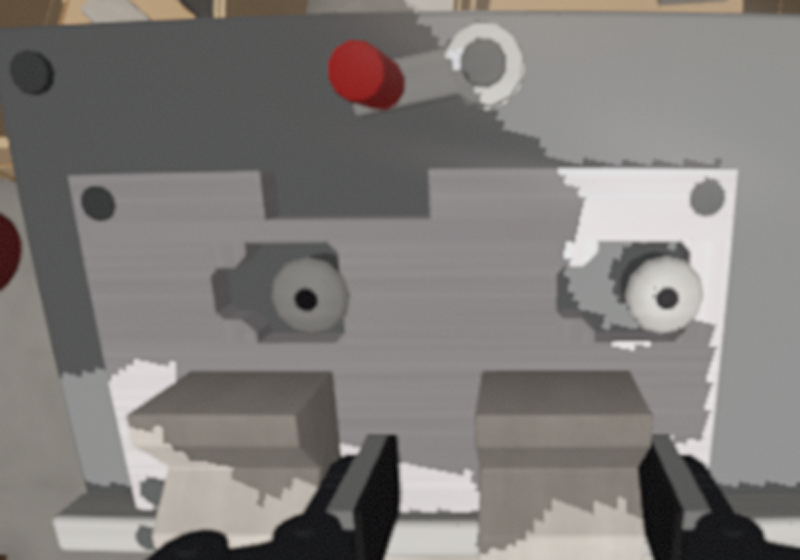

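The plate has dropped: it looks flat and rectangular, at 4.0 px/mm against 4.6 before. Both stud heads, at (310,295) and (665,295), show through and stand in front of the wide ends' right rims. Now I'll slide it right to the stop.

```bash
python3 - <<'E'
from h import *
q=quat()
L=lambda P,**k: env.line_to(w(P,POSE)[0],q,**k)
Ry=lambda: (Rb(POSE[2]).T@env.get_state()["ft_force"]).round(1)
L([-25,-20,20],vel=40)
print("contact",L([-25,-42,20],vel=20,threshold=2.5),tcp_b().round(1),Ry())
y=tcp_b()[1]
for i in range(16):
    y-=3; h=L([-25,y,20],vel=18,threshold=11); print(h,tcp_b().round(1),Ry())
    if h or Ry()[1]>14: break
L([-25,tcp_b()[1]+6,20],vel=30)
print(env.get_state()["t"])
snap("wrist","pics/w5.png",(0,20,400,300),2)
E
```

```text
contact True [-25.4 -29.3  19.8] [ 0.4 -0.2  0.4]
False [-25.6 -31.4  19.8] [-1.1  5.1 -0.8]
False [-25.5 -35.3  19.9] [-2.   2.1 -1.6]
False [-25.  -38.7  20. ] [-1.7  1.7 -0.8]
False [-25.  -41.3  20. ] [-2.   3.5  0.7]
False [-25.  -44.1  20. ] [-0.8  4.1  1.9]
False [-25.  -47.1  20. ] [-1.7  4.5  1.4]
False [-25.  -50.1  20. ] [-1.3  5.   2.5]
False [-25.  -51.6  19.9] [-1.4  8.4  5.1]
True [-25.4 -51.3  19.6] [-0.   1.1 -0.8]
18.5833
```

View pics/w5.png

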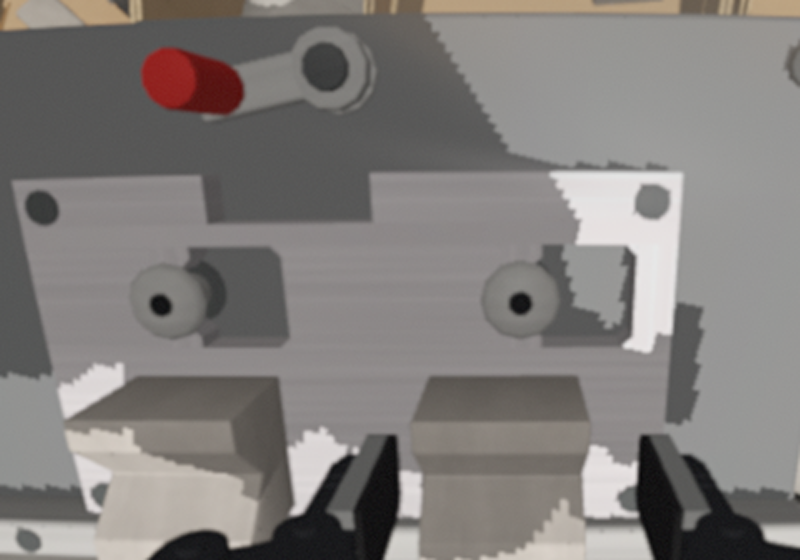

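The plate is home: both heads, at (170,300) and (520,300), stand over the left ends of the slots, about 17 mm from the wide centres, and the push ran into a firm stop. Now the latch.

```bash
python3 - <<'E'
from h import *
q0=quat(); R=Rb(POSE[2]); d=np.array([-1,-1,0])/2**.5
def qd(v): y=R@v; z=-R[:,2]; return Ro.from_matrix(np.c_[np.cross(y,z),y,z]).as_quat()
kn=lambda t,z: np.array([72-24*np.sin(t),24*np.cos(t),z])
qs=[x for x in (qd(d),qd(-d)) if all(env.ik(w(kn(t,z),POSE)[0],x) is not None for t in(.2,1.57) for z in (20,90))]
print(len(qs)); j=env.get_state()["joint_pos"]
q=min(qs,key=lambda x:abs(env.ik(w(kn(.2,90),POSE)[0],x)-j).max())
Ry=lambda: (R.T@env.get_state()["ft_force"]).round(1)
L=lambda P,a=q,**k: env.line_to(w(P,POSE)[0],a,**k)
b=tcp_b(); L([b[0],b[1],95],q0,vel=100)
env.goto(w(kn(.2,95),POSE)[0],q); env.move_gripper(28)
print(tcp_b().round(1),env.get_state()["opening"])
print("down",L(kn(.2,20),vel=50,threshold=5),tcp_b().round(1),Ry())
for t in np.arange(.2,1.58,.137):
    h=L(kn(t,20)+8*d,vel=25,threshold=12); print(round(t,2),h,tcp_b().round(1),Ry())
    if h: break
P=tcp_b()
print("end",L([P[0],P[1]-8,20],vel=12,threshold=8),tcp_b().round(1),Ry(),env.get_state()["t"])
snap("wrist","pics/w6.png",None,1.5)
E
```

```text
2
[67.2 23.3 95. ] 28.16237561177096
down False [67.4 23.4 20.3] [ 0.5  0.2 -0.6]
0.2 False [61.4 17.6 20. ] [-0.2  0.2 -0.6]
0.34 False [58.4 17.2 20. ] [-0.3  1.   1. ]
0.47 False [55.1 16.4 19.9] [0.5 4.1 0.1]
0.61 False [52.2 14.2 19.9] [-0.4  3.   0.3]
0.75 False [49.9 11.5 20. ] [ 0.4  0.9 -0.1]
0.88 False [47.7  9.  20.1] [0.3 1.4 0.3]
1.02 False [45.7  6.3 20. ] [-0.   0.8 -0.4]
1.16 False [44.2  3.5 20. ] [-0.8  0.8  0.1]
1.3 False [43.2  0.5 20. ] [ 0.5  0.4 -0.7]
1.43 False [42.5 -2.7 20. ] [0.4 0.4 0. ]
1.57 False [42.3 -6.  20. ] [-0.7  0.5 -0.7]
end True [42.3 -7.8 19.8] [1.7 1.2 2.1] 26.4583
```

View pics/w6.png

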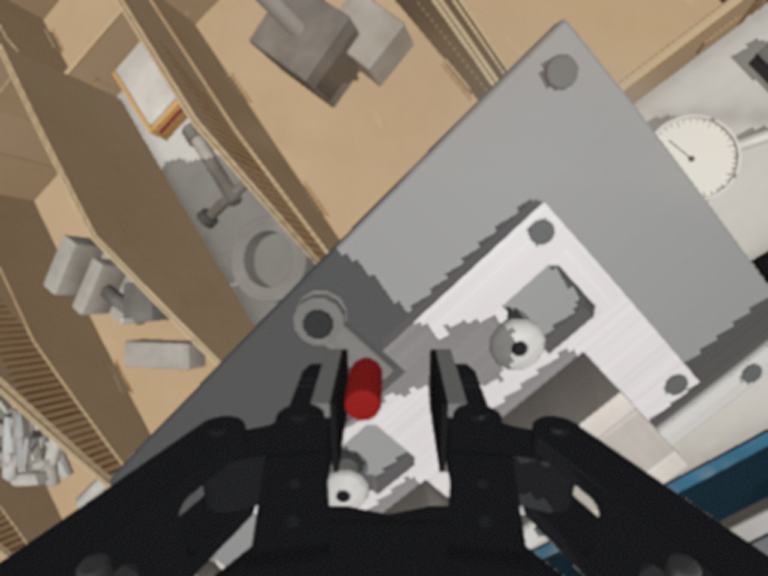

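The pad is on the knob at (350,390) and the arm is in the notch. I'll press once more to confirm the end stop, then back off and look squarely.

```bash
python3 - <<'E'
from h import *
import pickle
R=Rb(POSE[2])
Ry=lambda: (R.T@env.get_state()["ft_force"]).round(1)
q=env.get_state()["tcp_rot"]
L=lambda P,a=q,**k: env.line_to(w(P,POSE)[0],a,**k)
P=tcp_b()
for i in range(6):
    h=L([42.3,-7-i,20],vel=12,threshold=12);env.pause(.1);print(h,tcp_b().round(1),Ry())
    if h or abs(Ry()[:2]).max()>9: break
P=tcp_b(); L(P+[4,4,0],vel=30); P=tcp_b(); L([P[0],P[1],100],vel=100)
env.goto(w([-24,0,140],POSE)[0],quat())
c=snap("wrist","pics/w7.png",None,1.5);pickle.dump(c,open("w7.pkl","wb"));print(env.get_state()["t"])
E
```

```text
False [42.  -7.2 19.9] [ 0.4 -1.  -0.2]
False [42.1 -7.6 19.9] [ 1.   2.7 -0.1]
False [42.2 -7.9 19.9] [ 0.5  6.1 -0.2]
False [42.3 -8.1 19.8] [0.9 7.8 1.6]
False [42.3 -8.2 19.8] [ 2.  10.   2.5]
30.6083
```

View pics/w7.png

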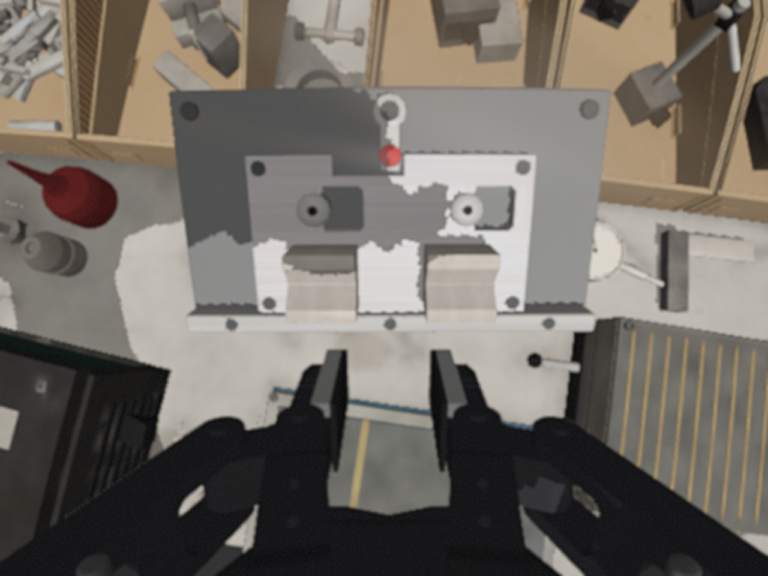

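The picture shows the plate centred (its bolts and the studs are both centred at column 390) and flat. The latch arm points straight down the slope in the notch, with the knob at (391,155), and the oil can, dial and try square look undisturbed.

```bash
python3 -c "
from station import env
print(env.hand_in())"
```

```text
the job is handed in; nothing more can be done
None
```

The plate dropped flat over the studs, was slid right to its stop with the studs home, the latch was pushed to its end stop in the notch, and the job was handed in at about 31 s of the 67 s allowed; the judge's result was not shown.

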